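# Open a canister one-handed when its cap may turn off either way

## Task

Set the blue square canister, cap on, down into the one-handed jar holder so that it sits fully home. Then find out by trying which way its orange cap comes loose (it may open clockwise or anticlockwise), turn it loose, lift it straight off and finish while still holding it level in the gripper, a few centimetres clear above the canister, which stays seated in the holder. Do not tip the canister over, and leave the other things on the worktop where they are.

Things in the scene. Friction and masses are not known exactly. Their poses are not given: they have to be found in the camera images.
- canister: Blue square spice canister, steel band, loose on the worktop, 0.2 to 0.4 kg. Body 54 x 54 mm, 50 mm tall, edges rounded 4 mm; 79 mm tall with cap on. Origin: centre of its underside; x, y along the square's sides, z up. A steel neck above the body, 74 mm above the underside at its top, is covered by the cap.
- canister_mouth (a point): Centre of the top of the canister's neck, on its axis, 74 mm above its underside.
- cap: Ribbed orange round cap, a separate thing: 50 mm in diameter (52 over fine ribs), 27 mm tall, 50 g; a white bar on its flat top lies along its x. Origin: centre of its lower rim, z up; when on, the rim is 52 mm above the canister's underside. Two inner lugs lock it on with up to 1.5 mm of play up, down and sideways; the canister can be carried by it.
- cap_top (a point): Centre of the cap's flat top, 27 mm above its rim. The way the cap opens (clockwise or anticlockwise from above) differs from start to start and cannot be seen. It starts within 7 degrees of x along the canister's x. Turned the wrong way it stops dead with its x 15 to 24 degrees from the canister's x, however hard it is turned.
- holder: One-handed jar holder, stuck to the worktop by a round black foot, 100 mm wide. On it a white square cup, 69 mm wide outside, 59 inside: floor 22 mm above the worktop, walls up to 38 mm, flared green lips up to 46 mm, 80 mm across. Lets a seated canister turn about 5 degrees, no more; any of the four ways round fits. Origin: centre of the foot's underside; x, y along the cup's sides.
- holder_seat (a point): Centre of the cup's floor, 22 mm above the worktop, where the canister's underside rests. Turned the right way, the cap of a seated canister moves with hardly any resistance to a dead stop with its x about 70 degrees from the canister's x; from about 52 degrees up to that stop it is loose and lifts straight off (ease off the stop first, so that nothing binds).
- mug_cream: Bystander: striped cream mug, 95 mm tall, at the right.
- tin_beans: Bystander: low tin, 75 mm in diameter, 58 mm tall, behind the work, in the middle.
- kitchen_timer: Bystander: round red and white kitchen timer, 63 mm wide, 44 mm tall, behind the work.
- teaspoon: Bystander: steel teaspoon, 130 mm long, lying near the front edge at the left.

How it is judged:
By the outcome, as a careful person would: the job done as asked, in the order asked, and still so for the second after the job is handed in, while the arm keeps its last pose, push and grip.
It also fails if it takes over 54 s, if anything falls off the work surface, if the arm or the gripper's body presses on something with over 40 N, if the wrist force passes 120 N, or if a joint passes its speed limit or range.

## Robot

A 6-joint arm with a two-finger parallel gripper is mounted at the origin on a cart in front of the work surface, level with it; the furniture and walls round the work are solid. World frame = base frame: x ahead of the robot, y to its left, z up, the work surface at z = 0. Lengths are in m, angles in rad, forces in N, time in s.
With the tool pointing down it reaches from about 0.35 to 0.775 m from the base axis. Payload 7.3 kg.
Tool frame: the origin (TCP) lies on the centre line of the jaws, within the pads' length; the fingertips stand 17 mm ahead of it and the grasp point (between the pads) lies 2 mm behind it (robot.tcp_to_tips is the distance from the TCP to the fingertips, in m); z points along the fingers, y is the line along which they close (so a half turn about z gives the same grasp; the last joint's range is limited). The gripper opens to 92 mm and grips with 3 to 60 N. Pads are 19 mm wide; open, the fingers measure 130 mm over their backs; the gripper's body (75 mm by 190 mm) begins 47 mm behind the grasp point.
Start: joints at [1.032, 0.342, 1.524, -0, 1.275, -0.146], TCP at [0.201, 0.485, 0.244] pointing down, gripper open.
Joint ranges: [-2.53, 2.53], [-0.77, 2.02], [0.04, 2.7], [-1, 4.14], [0.28, 2.66], [-3.11, 3.11]. Speed limits (rad/s): [2.57, 2.57, 3.14, 3.14, 3.14, 3.14].

## Interface

Orientations are given as [roll, pitch, yaw] about the fixed x, y, z axes, in that order (R = Rz(yaw) Ry(pitch) Rx(roll)).
In Python, from cell import robot gives the robot as it stands. The module is installed in compiled form; this text tells all that it offers.
- The arm moves only by the tool carry_out, never from a script. Its argument "commands" is a list of rows, each a list of 3 entries, a list of its own where there are three numbers: the shift along the tool's x, y, z in m, then the turn about the tool's z in rad, then the opening, from 0 (shut) to 1 (fully open). In form: [[[dx, dy, dz], yaw, claw], ...]. A call has 1 to 20 rows; each row shifts and turns the commanded pose from where the row before left it, along the tool's axes as they then stand; what a row does not reach is not made up. A row lasts 1/8 s, in which the tool goes at most 62.5 mm and 10.7 degrees, less where a joint would pass 70% of its speed; a pose out of reach is approached as far as the arm can. A call is refused whole if a number of a shift passes 0.0625 or a number of a turn 0.188, either way. A call with a gripper value outside its range is refused whole. The fingers move at their own pace and stop on an object; "newtons" is the grip in N (left out, the last holds). Time passes only in rows, so rows that do not move let the fingers close. It gives the time, the measured TCP pose, the force, the opening and the grip force at its end, in the units of the state.
- robot.observe(): the state, without advancing time (a new reading comes with each control period).
- robot.read_camera(name): name is "scene" or "top" or "wrist"; returns a dict with "pixels" (384x512x3 uint8, red, green, blue), "fx", "fy", "cx", "cy" (pixels), "view" (4x4, takes a point from world to camera coordinates); the wrist camera has in their place "T_tool_cam" (4x4, takes a point from camera to tool coordinates, whose origin is the TCP and whose axes are the flange's). Camera axes: x right, y up, looking along -z (the intrinsics and any distortion apply to the point x, -y, -z); pixel columns grow to the right and rows downward; lengths in m; the calibration is good to about 2 mm. A picture is of the moment at which its call begins: read the wrist's pose just before it. There is no depth.
- robot.hand_in(): hands the job in; it is judged then, once.
Trained networks look in a picture, given as the dict that the camera call returned (one of the last four; its "shot" number tells which), for a name from the list of things; names that differ only in an ending like _2 or _b are one class to them, and where a whole thing is asked for, a point or a joint stands for the part that bears it (a point fixed in the world has none). Each returns a list of dicts, best first, with "p" (0 to 1); they miss things now and then, are a little off and sometimes report something else, mostly with a low value. They report only what shows in the picture. A call takes as long as a camera call.
- robot.find_in(picture, name): "at" ([column, row] in pixels, amid what is visible of it).
- robot.tip_of(picture, name): "at" ([column, row] in pixels: a listed point, or the origin of a listed thing).
The state is a dict: "time": time; "qpos": joint angles; "qvel": joint speeds; "joint_efforts": joint torques, N m; "tool_pos": TCP position; "tool_rot": TCP orientation; "contact_force": force on the tool from outside, world axes, zero at the start; "torque": the same for the moment, N m; "opening": finger opening in m; "grip_force": force on a finger pad.
Only numpy, scipy, OpenCV 4.12 (cv2) and the standard library are available. Lean on these libraries where they do the work, as an engineer would, in place of code of your own. Each camera call takes 0.05 s, during which the arm holds its last target. There are 200 camera calls.

## Working session

There is one attempt and no reset: what is moved stays moved. The work goes in short steps, Python scripts to look and compute and a tool call to move; the robot and the scene stay as the last step left them, time stands still between calls to the robot, and variables do not carry over. Pictures are saved under pics/ and viewed, at most 10 in all, crops included, and the job is handed in when it is done.

Besides the shell and the picture viewer there is one more tool, called after "Call:" by a JSON object that holds its "api" and its "payload". carry_out: Moves the arm, as the interface text tells. Its arguments: {"type":"object","properties":{"commands":{"type":"array"},"newtons":{"type":"number"}},"required":["commands"]}

```bash
mkdir -p pics
cat > h.py <<'E'
import numpy as np, cv2
from cell import robot
from scipy.spatial.transform import Rotation as R
def ray(p,uv,st=None):
    x=(uv[0]-p['cx'])/p['fx']; y=(uv[1]-p['cy'])/p['fy']
    d=np.array([x,-y,-1.])
    if 'view' in p and p['view'] is not None: T=np.linalg.inv(np.array(p['view']))
    else:
        W=np.eye(4); W[:3,:3]=R.from_euler('xyz',st['tool_rot']).as_matrix(); W[:3,3]=st['tool_pos']
        T=W@np.array(p['T_tool_cam'])
    return T[:3,3],T[:3,:3]@d
def atz(p,uv,z,st=None):
    o,d=ray(p,uv,st); return o+d*(z-o[2])/d[2]
def save(p,n,s=1): cv2.imwrite('pics/'+n,cv2.resize(p['pixels'][:,:,::-1],None,fx=s,fy=s))
E
python3 - <<'E'
from h import *
s=robot.observe(); print(s)
H={'cap_top':.079,'canister':0,'holder':0,'holder_seat':.022,'cap':.052,'mug_cream':0,'tin_beans':0,'kitchen_timer':0}
ims=[]
for c in ('top','scene'):
    p=robot.read_camera(c); print(c,[k for k in p if k!='pixels'],p['fx'],p.get('distortion'))
    save(p,c+'0.png',1.5)
    for n,z in H.items():
        for r in robot.tip_of(p,n)[:2]: print(n,np.round(r['at'],1),round(r['p'],2),atz(p,r['at'],z).round(4))
E
```

```text
{'time': 0.0, 'qpos': array([ 1.03198671e+00,  3.42742301e-01,  1.52502608e+00,  4.71121963e-07,
        1.27537374e+00, -1.45975634e-01]), 'qvel': array([ 1.61062653e-03,  1.13264821e-03,  7.71955422e-04,  1.00942236e-03,
        1.05192075e-05, -3.35309803e-04]), 'joint_efforts': array([ 4.27217556e-04, -4.31250143e+01, -2.44222766e+01,  7.18495063e-02,
        5.58418385e-02, -1.23923642e-04]), 'tool_pos': array([0.20074577, 0.48469533, 0.24303161]), 'tool_rot': array([-3.14005973e+00, -2.25828120e-04,  2.74875836e+00]), 'contact_force': array([ 0.47193827,  0.7751797 , -0.61291879]), 'torque': array([-0.00903105,  0.00798952, -0.03531169]), 'grip_force': 0.0, 'opening': 0.09202510993293248}
top ['fx', 'fy', 'cx', 'cy', 'view', 'shot'] 407.0305240224938 None
cap_top [219.2 205.1] 0.64 [0.508  0.1723 0.079 ]
cap_top [216.4 201.7] 0.44 [0.5205 0.1822 0.079 ]
canister [161.4 230.2] 0.46 [0.4211 0.4031 0.    ]
canister [224.7 204.5] 0.44 [0.5124 0.1616 0.    ]
holder [297.7 194.2] 0.98 [ 0.5445 -0.1154  0.    ]
holder_seat [300.1 195.4] 0.57 [ 0.5386 -0.1228  0.022 ]
cap [217.  203.5] 0.54 [0.515  0.1838 0.052 ]
mug_cream [377.9 198.3] 0.55 [ 0.5215 -0.4159  0.    ]
mug_cream [225.2 206.1] 0.32 [0.5063 0.1598 0.    ]
tin_beans [270.  162.6] 0.6 [ 0.6675 -0.0138  0.    ]
kitchen_timer [216.  203.5] 0.67 [0.517  0.1946 0.    ]
kitchen_timer [230.1 159.2] 0.56 [0.6846 0.138  0.    ]
scene ['fx', 'fy', 'cx', 'cy', 'view', 'shot'] 381.0362159720393 None
cap_top [238.1 222.6] 0.7 [0.5144 0.1658 0.079 ]
canister [240.3 248. ] 0.88 [0.5094 0.1706 0.    ]
canister [240.  230.5] 0.23 [0.5515 0.0922 0.    ]
holder [274.6 200.6] 0.56 [ 0.529  -0.1191  0.    ]
holder_seat [273.4 193.9] 0.82 [ 0.5355 -0.1243  0.022 ]
holder_seat [238.6 224.3] 0.17 [0.5543 0.0936 0.022 ]
cap [239.  232.1] 0.55 [0.5108 0.1701 0.052 ]
tin_beans [224.4 204.1] 0.61 [ 0.6761 -0.0315  0.    ]
kitchen_timer [187.8 224.6] 0.66 [0.716  0.1256 0.    ]
```

View pics/top0.png

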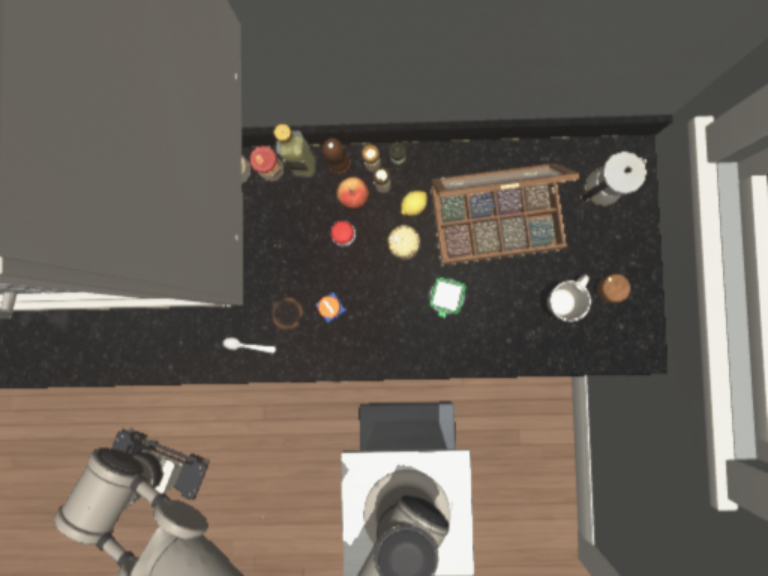

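Run:
```python
from h import *
print(R.from_euler('xyz',robot.observe()['tool_rot']).as_matrix().round(3)); p=robot.read_camera('wrist'); print(np.array(p['T_tool_cam']).round(3))
```

```text
[[-0.924  0.383  0.   ]
 [ 0.383  0.924  0.   ]
 [-0.     0.    -1.   ]]
[[-0.001  0.963  0.269  0.073]
 [ 1.     0.001  0.    -0.001]
 [ 0.     0.269 -0.963 -0.14 ]
 [ 0.     0.     0.     1.   ]]
```

The top view shows the orange-capped canister at about (330,307) in the 1.5x image and the green-lipped holder at about (448,296). Both match the measured positions. I'll move above the canister now.

Call:
{"api": "carry_out", "payload": {"commands": [[[-0.041,-0.024,0],0,1],[[-0.041,-0.024,0],0,1],[[-0.041,-0.024,0],0,1],[[-0.041,-0.024,0],0,1],[[-0.041,-0.024,0],0,1],[[-0.041,-0.024,0],0,1],[[-0.041,-0.024,0],0,1],[[-0.04,-0.001,0],0,1],[[-0.04,-0.001,0],0,1],[[-0.04,-0.001,0],0,1],[[0,0,0],0,1],[[0,0,0],0,1]]}}

```text
time: 2.45
tool_pos: [0.5108, 0.1714, 0.2434]
tool_rot: [-3.141, -0.001, 2.749]
contact_force: [-0.2, 0.8, -0.6]
opening: 0.0921
grip_force: 0.0
```

Run:
```python
from h import *
s=robot.observe(); print(s['tool_pos'],s['tool_rot'],s['qpos'])
p=robot.read_camera('wrist'); save(p,'w1.png',1.5); np.save('w1.npy',p['pixels'])
for n,z in {'cap_top':.079,'canister':0,'cap':.052}.items():
    for r in robot.tip_of(p,n)[:2]: print(n,np.round(r['at'],1),round(r['p'],2),atz(p,r['at'],z,s).round(4))
a=p['pixels'].astype(int)
hsv=cv2.cvtColor(p['pixels'],cv2.COLOR_RGB2HSV)
m=((hsv[...,0]>100)&(hsv[...,0]<125)&(hsv[...,1]>130)&(hsv[...,2]>60)).astype(np.uint8)
o=((hsv[...,0]>4)&(hsv[...,0]<20)&(hsv[...,1]>150)&(hsv[...,2]>120)).astype(np.uint8)
for nm,k in (('blue',m),('or',o)):
    n,l,st,c=cv2.connectedComponentsWithStats(k)
    i=1+np.argmax(st[1:,4]); print(nm,st[i],c[i])
```

```text
[0.51078243 0.17144416 0.24343757] [-3.14129771e+00 -1.15397027e-03  2.74861737e+00] [ 1.81340590e-01  3.68115231e-01  1.48574086e+00  3.94867896e-04
  1.28886565e+00 -9.96590689e-01]
cap_top [252.  178.4] 0.59 [0.5076 0.1706 0.079 ]
canister [253.2 163.3] 0.73 [0.5047 0.1734 0.    ]
cap [255.7 175. ] 0.91 [0.5111 0.174  0.052 ]
blue [277 165   6   9  21] [279.61904762 169.19047619]
or [235 165  43  36 917] [255.34351145 182.24100327]
```

View pics/w1.png

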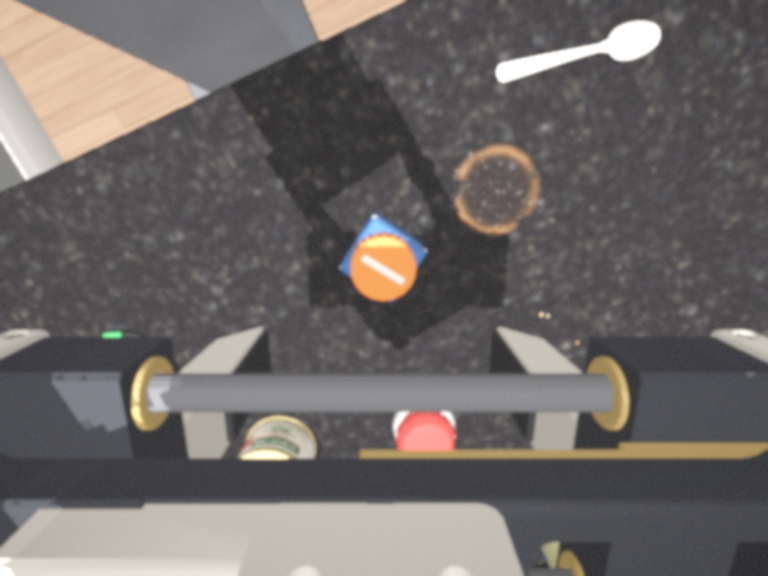

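The wrist view shows the canister cap at about (384,267), with its bar running (363,258) to (403,282). The visible body corners are at about (375,215), (427,250) and (343,268). All pixel positions are in the 1.5x image. The bar lies along the body's side, as expected.

Run:
```python
from h import *
s=robot.observe(); p=robot.read_camera('wrist')
W=lambda u,v,z: atz(p,(u/1.5,v/1.5),z,s)
T,Rr,L=W(375,215,.05),W(427,250,.05),W(343,268,.05)
print(T,Rr,L,'centre',(Rr+L)/2, 'sides',np.linalg.norm(T-Rr),np.linalg.norm(T-L))
ang=lambda d:np.degrees(np.arctan2(d[1],d[0]))
print('edge angs',ang(Rr-T),ang(L-T),'bar',ang(W(403,282,.079)-W(363,258,.079)),'cap',W(384,267,.079))
c=p['pixels'][120:220,190:320]; save({'pixels':c},'w1c.png',6)
```

```text
[0.47305817 0.18277146 0.05      ] [0.51574792 0.21131499 0.05      ] [0.50319792 0.14131093 0.05      ] centre [0.50947292 0.17631296 0.05      ] sides 0.05135316711259579 0.051257981474548124
edge angs 33.767758887394386 -53.98470141023232 bar 35.90391221778607 cap [0.50920688 0.17541817 0.079     ]
```

View pics/w1c.png

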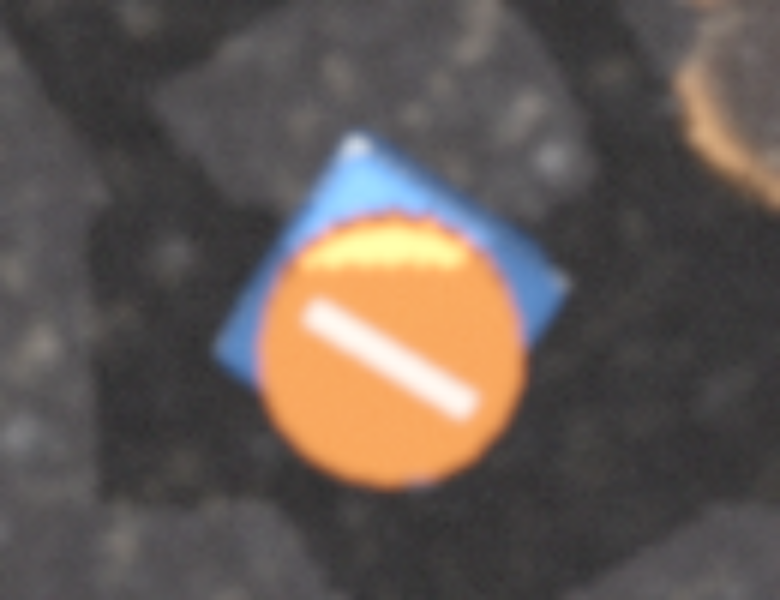

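Call:
{"api": "carry_out", "payload": {"commands": [[[0.003,0.004,0],0,1],[[0,0,0.02],0.142,1],[[0,0,0.02],0.142,1],[[0,0,0.02],0.142,1],[[0,0,0.02],0.142,1],[[0,0,0],0,1],[[0,0,0],0,1]]}}

```text
time: 3.58
tool_pos: [0.5106, 0.1764, 0.1646]
tool_rot: [3.14, 0.0, 2.184]
contact_force: [0.6, 0.5, 0.0]
opening: 0.0917
grip_force: 0.0
```

Run:
```python
from h import *
s=robot.observe(); print(s['tool_pos'],np.degrees(s['tool_rot']))
p=robot.read_camera('wrist'); save({'pixels':p['pixels'][60:280,130:390]},'w2.png',3)
for n,z in {'cap_top':.079,'canister':0,'cap':.052}.items():
    for r in robot.tip_of(p,n)[:2]: print(n,np.round(r['at'],1),round(r['p'],2),atz(p,r['at'],z,s).round(4))
```

```text
[0.51059509 0.17643482 0.16456043] [1.79933792e+02 2.39198017e-02 1.25123768e+02]
cap_top [248.4 202.7] 0.6 [0.5075 0.1725 0.079 ]
canister [358.3 283.5] 0.71 [0.6976 0.1423 0.    ]
canister [252.3 183.3] 0.64 [0.5116 0.1724 0.    ]
cap [252.6 191.8] 0.86 [0.5092 0.1764 0.052 ]
```

View pics/w2.png

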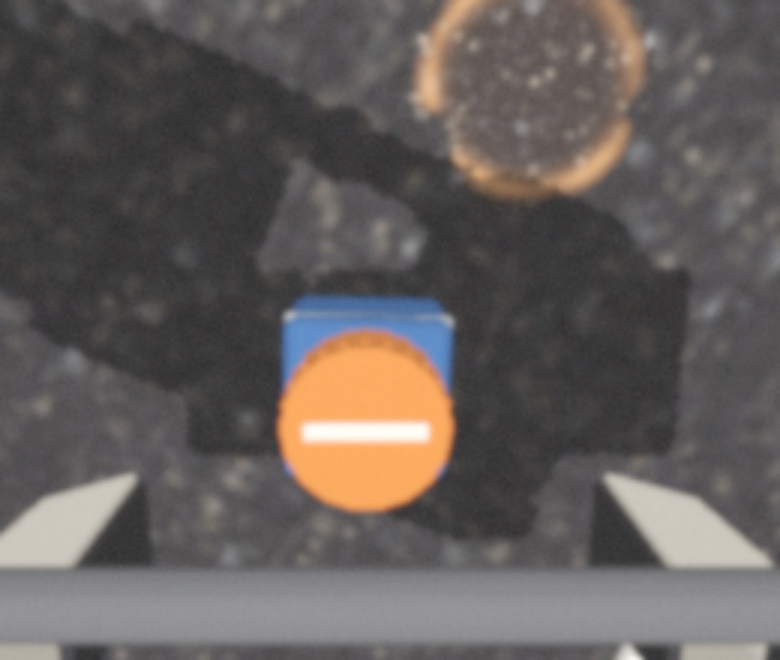

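The canister edge and bar are level in the picture and centred between the fingers. I'll descend and grip the body.

Call:
{"api": "carry_out", "payload": {"commands": [[[0,0,0.03],0,1],[[0,0,0.03],0,1],[[0,0,0.03],0,1],[[0,0,0.0275],0,1],[[0,0,0],0,1],[[0,0,0],0,0.3],[[0,0,0],0,0.3],[[0,0,0],0,0.3],[[0,0,0],0,0.3],[[0,0,0],0,0.3],[[0,0,0],0,0.3]], "newtons": 30}}

```text
time: 5.15
tool_pos: [0.5102, 0.1761, 0.0466]
tool_rot: [3.142, 0.0, 2.181]
contact_force: [-2.4, -0.8, 5.7]
opening: 0.0539
grip_force: 29.9
```

Call:
{"api": "carry_out", "payload": {"commands": [[[0,0,-0.03],0,0.3],[[0,0,-0.06],0,0.3],[[0,0,-0.06],0,0.3],[[-0.0437,-0.0189,0],0,0.3],[[-0.0437,-0.0189,0],0,0.3],[[-0.0437,-0.0189,0],0,0.3],[[-0.0437,-0.0189,0],0,0.3],[[-0.0437,-0.0189,0],0,0.3],[[-0.0437,-0.0189,0],0,0.3],[[-0.0437,-0.0189,0],0,0.3],[[-0.0437,-0.0189,0],0,0.3],[[0,0,0],0,0.3],[[0,0,0],0,0.3]]}}

```text
time: 6.78
tool_pos: [0.586, -0.1965, 0.195]
tool_rot: [-3.141, -0.003, 2.18]
contact_force: [-0.5, 2.1, -4.0]
opening: 0.0539
grip_force: 29.9
```

Run:
```python
from h import *
s=robot.observe(); print(s['tool_pos'],np.degrees(s['tool_rot']),s['opening'])
p=robot.read_camera('wrist'); save(p,'w3.png',1.5)
for n,z in {'holder':0,'holder_seat':.022,'canister':s['tool_pos'][2]-.047}.items():
    for r in robot.tip_of(p,n)[:2]: print(n,np.round(r['at'],1),round(r['p'],2),atz(p,r['at'],z,s).round(4))
```

```text
[ 0.58599205 -0.19653016  0.19495653] [-1.79954967e+02 -1.49673806e-01  1.24923002e+02] 0.053885109761206626
holder [259.6  90. ] 0.7 [ 0.5343 -0.111   0.    ]
canister [251.6 220.6] 0.94 [ 0.5858 -0.1996  0.148 ]
```

View pics/w3.png

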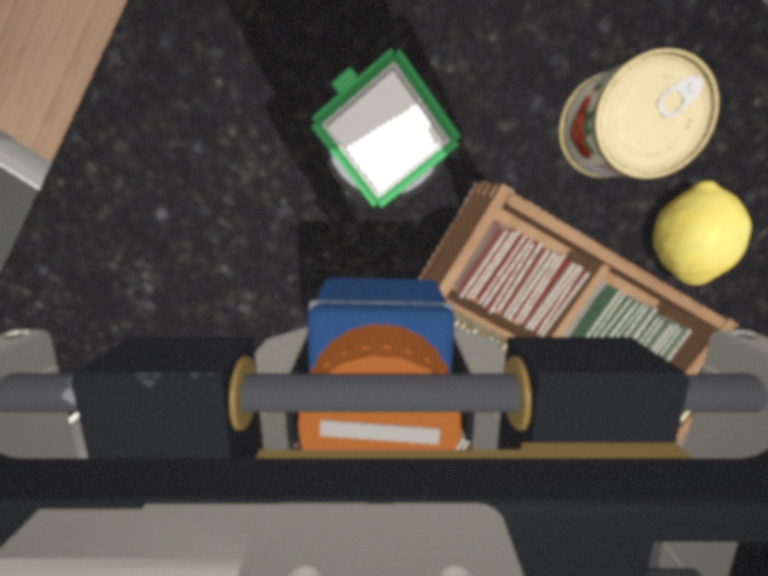

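The holder's green lip corners are at about (395,50), (459,136), (380,206) and (314,124). The canister is held square in the jaws.

Run:
```python
from h import *
s=robot.observe(); p=robot.read_camera('wrist')
q=[(395,50),(459,136),(380,206),(314,124)]
P=np.array([atz(p,(u/1.5,v/1.5),.046,s) for u,v in q])[:,:2]
print(P.round(4),'c',P.mean(0),(P[0]+P[2])/2,(P[1]+P[3])/2)
for i in range(4):
    d=P[(i+1)%4]-P[i]; print(np.linalg.norm(d),np.degrees(np.arctan2(d[1],d[0]))%90)
# inner opening: bright/green test
hsv=cv2.cvtColor(p['pixels'],cv2.COLOR_RGB2HSV)
g=((hsv[...,0]>50)&(hsv[...,0]<85)&(hsv[...,1]>120)&(hsv[...,2]>50)).astype(np.uint8); g[150:]=0; g=cv2.morphologyEx(g,cv2.MORPH_CLOSE,np.ones((3,3)))
n,l,st,c=cv2.connectedComponentsWithStats(g); i=1+np.argmax(st[1:,4])
ct,_=cv2.findContours((l==i).astype(np.uint8),cv2.RETR_CCOMP,2)
for k in ct:
    if len(k)>40:
        w=np.array([atz(p,x[0],.046,s)[:2]*1000 for x in k],np.float32); print('rect',cv2.minAreaRect(w))
```

```text
[[ 0.51   -0.0709]
 [ 0.5746 -0.0881]
 [ 0.5579 -0.1558]
 [ 0.4916 -0.1371]] c [ 0.53351018 -0.11298222] [ 0.53391661 -0.11334096] [ 0.53310375 -0.11262348]
0.06690087406306665 75.0704612856907
0.06970662983025466 76.09905422880146
0.06884820761613634 74.26511718623172
0.06873116089290866 74.49591707713788
rect ((528.0043334960938, -113.39354705810547), (75.3267822265625, 82.62285614013672), 72.86351013183594)
rect ((532.4217529296875, -115.01211547851562), (66.22210693359375, 65.75788879394531), 72.96647644042969)
```

Call:
{"api": "carry_out", "payload": {"commands": [[[0.049,0.0023,0],0,0.3],[[0.049,0.0023,0],0,0.3],[[0,0,0.015],-0.1725,0.3],[[0,0,0.015],-0.1725,0.3],[[0,0,0.015],-0.1725,0.3],[[0,0,0.015],-0.1725,0.3],[[0,0,0],0,0.3],[[0,0,0],0,0.3]]}}

```text
time: 8.02
tool_pos: [0.5346, -0.1139, 0.137]
tool_rot: [3.142, 0.001, 2.868]
contact_force: [-1.0, -0.1, -4.1]
opening: 0.0538
grip_force: 29.9
```

Run:
```python
from h import *
s=robot.observe(); print(s['tool_pos'],np.degrees(s['tool_rot']),s['opening'],s['qpos'])
p=robot.read_camera('wrist'); save(p,'w4.png',1.5)
for c in ('top','scene'):
    p=robot.read_camera(c)
    for n,z in {'holder':0,'holder_seat':.022,'cap_top':s['tool_pos'][2]+.032}.items():
        for r in robot.tip_of(p,n)[:1]: print(c,n,np.round(r['at'],1),round(r['p'],2),atz(p,r['at'],z,s).round(4))
```

```text
[ 0.53463598 -0.11389056  0.13697439] [1.79997597e+02 7.07519840e-02 1.64321702e+02] 0.05384850361491662 [-3.50186977e-01  4.87190315e-01  1.61402822e+00  1.58073491e-04
  1.03914609e+00 -1.64742546e+00]
top holder_seat [300.3 194.3] 0.46 [ 0.5427 -0.1237  0.022 ]
top cap_top [300.4 196.2] 0.21 [ 0.5282 -0.1134  0.169 ]
scene holder [274.5 203.6] 0.69 [ 0.521  -0.0996  0.    ]
scene holder_seat [272.8 196.4] 0.87 [ 0.5302 -0.1069  0.022 ]
scene cap_top [271.2 151.5] 0.56 [ 0.5486 -0.1398  0.169 ]
```

View pics/w4.png

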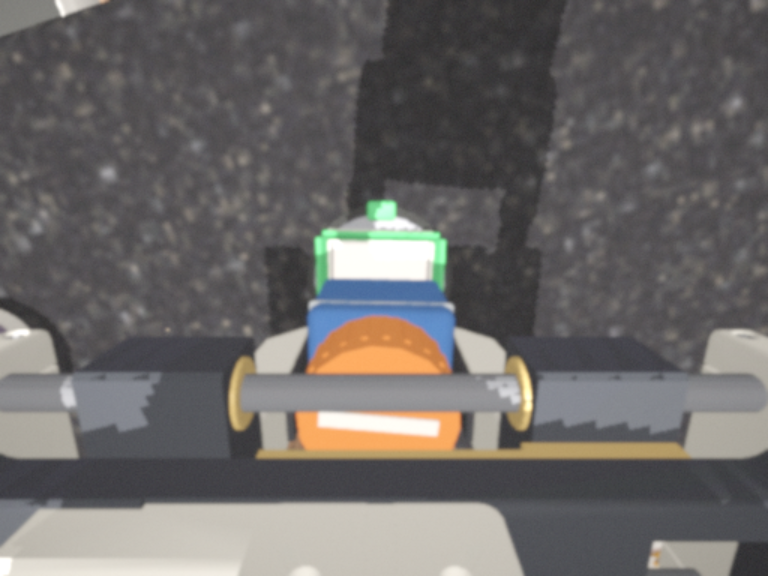

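Laterally the lip centre (column ~380) matches the canister centre (380), and the yaw agrees. Next I'll check the fore-aft fit.

Run:
```python
from h import *
s=robot.observe(); p=robot.read_camera('wrist')
M=R.from_euler('xyz',s['tool_rot']).as_matrix()
f=lambda u,v,z:(M.T@(atz(p,(u/1.5,v/1.5),z,s)-s['tool_pos'])*1000).round(1)
zb=s['tool_pos'][2]-.047
print('lip outer L,R',f(320,232,.046),f(443,232,.046),'inner',f(329,240,.046),f(434,239,.046))
print('side outers',f(315,265,.046),f(446,265,.046))
print('can bottom',f(321,283,zb),f(440,283,zb),'can top edge',f(310,303,zb+.05),f(452,303,zb+.05))
print('tab',f(381,200,.046))
```

```text
lip outer L,R [ 40.1 -34.1  90.3] [40.  35.  90.4] inner [ 35.6 -29.2  90.4] [36.1 30.1 90.4]
side outers [ 21.2 -37.7  90.4] [21.1 37.5 90.4]
can bottom [ 22.2 -28.3  47. ] [22.1 27.9 47. ] can top edge [ 28.4 -25.   -3. ] [28.4 24.7 -3. ]
tab [57.7  0.2 90.3]
```

Call:
{"api": "carry_out", "payload": {"commands": [[[0.001,0,0.016],0,0.3],[[0,0,0.016],0,0.3],[[0,0,0.012],0,0.3],[[0,0,0.006],0,0.3],[[0,0,0],0,0.3]]}}

```text
time: 9.15
tool_pos: [0.5331, -0.1138, 0.0858]
tool_rot: [3.141, -0.001, 2.871]
contact_force: [-0.4, 0.5, -4.4]
opening: 0.0537
grip_force: 29.9
```

Call:
{"api": "carry_out", "payload": {"commands": [[[0,0,0.004],0,0.3],[[0,0,0.004],0,0.3],[[0,0,0.004],0,0.3],[[0,0,0.003],0,0.3],[[0,0,0],0,0.3]]}}

```text
time: 9.78
tool_pos: [0.5309, -0.1133, 0.0731]
tool_rot: [-3.141, -0.004, 2.871]
contact_force: [-14.1, 2.0, 17.6]
opening: 0.0537
grip_force: 30.0
```

Call:
{"api": "carry_out", "payload": {"commands": [[[0,0,-0.004],0,0.3],[[0.003,0,0],0,0.3],[[0,0,0.002],0,0.3],[[0,0,0.002],0,0.3],[[0,0,0],0,0.3]]}}

```text
time: 10.4
tool_pos: [0.53, -0.1129, 0.072]
tool_rot: [-3.141, -0.0, 2.871]
contact_force: [-5.8, 1.1, 7.9]
opening: 0.0536
grip_force: 30.0
```

Call:
{"api": "carry_out", "payload": {"commands": [[[0.002,0,0],0,0.3],[[0,0,0.001],0,0.3],[[0,0,0.001],0,0.3],[[0,0,0],0,0.3]]}}

```text
time: 10.9
tool_pos: [0.5293, -0.1128, 0.0713]
tool_rot: [-3.141, 0.003, 2.871]
contact_force: [-6.0, 1.5, 16.8]
opening: 0.0541
grip_force: 30.0
```

Call:
{"api": "carry_out", "payload": {"commands": [[[0,0,-0.001],0,0.3],[[0,0,0],0,0.75],[[0,0,0],0,0.75],[[0,0,-0.02],0,0.85],[[0,0,-0.03],0,0.95],[[0,0,-0.03],0,1],[[0,0,0],0,1],[[0,0,0],0,1]]}}

```text
time: 11.9
tool_pos: [0.528, -0.1123, 0.1493]
tool_rot: [3.141, -0.001, 2.871]
contact_force: [-0.6, 0.0, 0.6]
opening: 0.0918
grip_force: 0.0
```

Run:
```python
from h import *
s=robot.observe(); print(s['tool_pos'],np.degrees(s['tool_rot']),s['opening'],s['contact_force'])
p=robot.read_camera('wrist'); save({'pixels':p['pixels'][100:300,120:386]},'w5.png',3)
M=R.from_euler('xyz',s['tool_rot']).as_matrix()
for n,z in {'cap_top':.101,'holder':0,'cap':.074,'canister':.022,'holder_seat':.022}.items():
    for r in robot.tip_of(p,n)[:1]: w=atz(p,r['at'],z,s); print(n,np.round(r['at'],1),round(r['p'],2),w.round(4),(M.T@(w-s['tool_pos'])*1000).round(1))
```

```text
[ 0.52796017 -0.11229762  0.14926887] [ 1.79987275e+02 -8.30849920e-02  1.64484465e+02] 0.09179631534606014 [-0.63389943  0.02912562  0.62705628]
cap_top [252.3 196.3] 0.7 [ 0.512  -0.1091  0.101 ] [16.1 -1.2 48.3]
cap [251.9 196.2] 0.95 [ 0.5196 -0.1116  0.074 ] [ 8.1 -1.6 75.3]
```

View pics/w5.png

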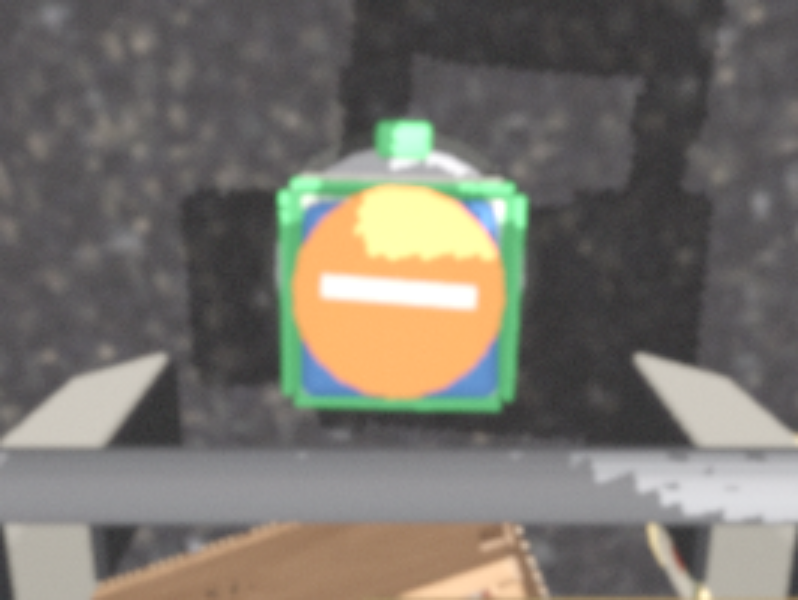

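The canister is in the holder, but the cap looks displaced toward the robot, so it may be leaning. I'll quantify that.

Run:
```python
from h import *
s=robot.observe(); p=robot.read_camera('wrist'); print(p['fx'],p['cx'],p['cy'])
M=R.from_euler('xyz',s['tool_rot']).as_matrix()
f=lambda u,v,z:(M.T@(atz(p,(u/3+120,v/3+100),z,s)-s['tool_pos'])*1000).round(1)
for n,u,v in (('farlip(-x)',400,405),('nearlip(+x)',400,183),('L',287,300),('R',520,300),('tab',404,122)): print(n,f(u,v,.046))
for z in (.101,.09,.08): print(z,'cap c,L,R,near,far',[f(u,v,z)[:2] for u,v in((399,291),(293,291),(506,291),(399,184),(399,398))])
print('bar ends',f(320,286,.1),f(477,297,.1))
# where would upright cap rim appear
C=np.array(p['T_tool_cam']);
def proj(t):
    c=np.linalg.inv(C)@np.append(t,1); x,y=p['fx']*c[0]/-c[2]+p['cx'],-p['fy']*c[1]/-c[2]+p['cy']; return ((x-120)*3,(y-100)*3)
for t in ([0,0,.048],[.025,0,.048],[-.025,0,.048],[.027,.023,.077],[-.027,.023,.077]): print(t,np.round(proj(t)))
for c in ('scene',):
    q=robot.read_camera(c); save({'pixels':q['pixels'][130:250,210:350]},'s2.png',5)
```

```text
274.61971725945 253.02210695483095 190.8762513370528
farlip(-x) [-39.4  -0.4 103.4]
nearlip(+x) [ 32.5  -0.4 103.5]
L [ -4.  -35.5 103.5]
R [ -4.1  36.8 103.5]
tab [ 50.5   0.8 103.6]
0.101 cap c,L,R,near,far [array([15.5, -0.7]), array([ 15.6, -26.1]), array([15.5, 25. ]), array([41.4, -0.7]), array([-12.2,  -0.7])]
0.09 cap c,L,R,near,far [array([12.2, -0.7]), array([ 12.2, -27.6]), array([12.2, 26.5]), array([39.5, -0.7]), array([-17.2,  -0.7])]
0.08 cap c,L,R,near,far [array([ 9.2, -0.7]), array([  9.2, -28.9]), array([ 9.1, 27.8]), array([37.9, -0.7]), array([-21.7,  -0.7])]
bar ends [ 16.5 -19.7  49.5] [13.7 18.2 49.5]
[0, 0, 0.048] [402. 353.]
[0.025, 0, 0.048] [402. 253.]
[-0.025, 0, 0.048] [402. 445.]
[0.027, 0.023, 0.077] [487. 219.]
[-0.027, 0.023, 0.077] [482. 404.]
```

View pics/s2.png

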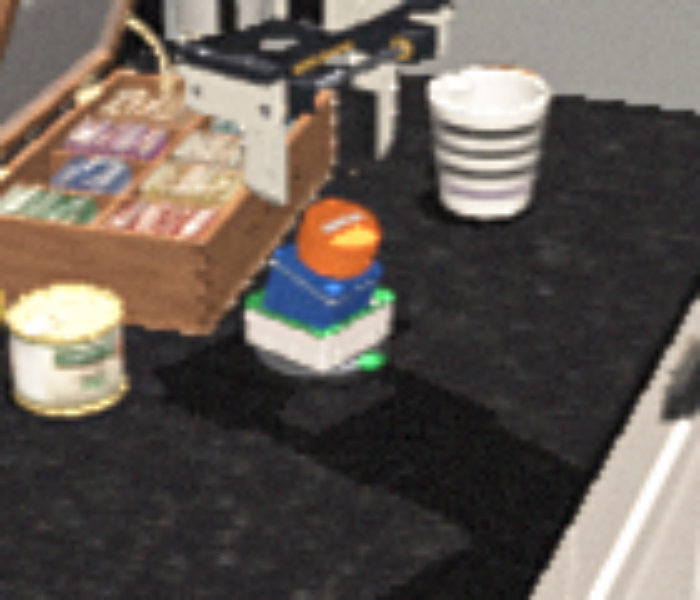

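The scene crop confirms it: the canister at about (325,270) leans toward the robot with its far bottom edge caught on the far lip. I'll close the fingers and press gently on the far side of the cap to seat it.

Call:
{"api": "carry_out", "payload": {"commands": [[[-0.003,0,0],0,0],[[0,0,0],0,0],[[0,0,0],0,0],[[0,0,0],0,0],[[0,0,0],0,0],[[0,0,0],0,0],[[0,0,0.01],0,0],[[0,0,0.008],0,0],[[0,0,0.003],0,0],[[0,0,0.002],0,0],[[0,0,0],0,0]], "newtons": 20}}

```text
time: 13.68
tool_pos: [0.532, -0.1137, 0.1285]
tool_rot: [-3.141, 0.002, 2.871]
contact_force: [-2.0, 0.5, 8.9]
opening: 0.0003
grip_force: 4.6
```

Call:
{"api": "carry_out", "payload": {"commands": [[[0,0,0.001],0,0],[[0,0,0.001],0,0],[[0,0,0],0,0]]}}

```text
time: 14.05
tool_pos: [0.5324, -0.1137, 0.1279]
tool_rot: [-3.141, 0.004, 2.871]
contact_force: [-3.6, 1.5, 19.7]
opening: 0.0006
grip_force: 9.5
```

Call:
{"api": "carry_out", "payload": {"commands": [[[0,0,-0.02],0,0.3],[[0.009,0,0],0,1],[[0,0,0],0,1],[[0,0,0],0,1],[[0,0,0],0,1],[[0,0,0],0,1],[[0,0,0],0,1],[[0,0,0],0,1]]}}

```text
time: 15.05
tool_pos: [0.5227, -0.1108, 0.1452]
tool_rot: [3.141, 0.0, 2.871]
contact_force: [0.4, 0.4, 0.0]
opening: 0.076
grip_force: 0.0
```

Run:
```python
from h import *
s=robot.observe(); print(s['tool_pos'],s['opening'])
p=robot.read_camera('wrist'); M=R.from_euler('xyz',s['tool_rot']).as_matrix()
hsv=cv2.cvtColor(p['pixels'],cv2.COLOR_RGB2HSV)
o=((hsv[...,0]>3)&(hsv[...,0]<28)&(hsv[...,1]>110)&(hsv[...,2]>180)).astype(np.uint8); o[:120]=0;o[245:]=0;o[:,:200]=0;o[:,310:]=0
n,l,st,c=cv2.connectedComponentsWithStats(o); i=1+np.argmax(st[1:,4]); print('cap',st[i],c[i])
ce=(st[i][0]+st[i][2]/2,st[i][1]+st[i][3]/2)
for z in (.101,.105): print(z,(M.T@(atz(p,ce,z,s)-s['tool_pos'])*1000).round(1))
```

```text
[ 0.52268205 -0.11084936  0.14517118] 0.07595510473518471
cap [ 217  176   72   67 2884] [251.81241331 210.61927878]
0.101 [ 7.6 -0.7 44.2]
0.105 [ 9.  -0.7 40.2]
```

Call:
{"api": "carry_out", "payload": {"commands": [[[0,0,0],0,1],[[0,0,0.025],0,1],[[0,0,0.025],0,1],[[0,0,0.018],0,1],[[0,0,0.007],0,1],[[0,0,0],0,1],[[0,0,0],0,0.3],[[0,0,0],0,0.3],[[0,0,0],0,0.3],[[0,0,0],0,0.3],[[0,0,0],0,0.3],[[0,0,0],0,0.3]], "newtons": 20}}

```text
time: 16.6
tool_pos: [0.5227, -0.1109, 0.0703]
tool_rot: [3.142, 0.0, 2.871]
contact_force: [0.1, 0.4, 1.1]
opening: 0.0538
grip_force: 20.0
```

Call:
{"api": "carry_out", "payload": {"commands": [[[0,0,-0.004],0,0.3],[[0.002,0,0],0,0.3],[[0,0,0.003],0,0.3],[[-0.002,0,0.002],0,0.3],[[-0.002,0,0.001],0,0.3],[[0,0,0],0,0.3]]}}

```text
time: 17.35
tool_pos: [0.525, -0.1115, 0.0686]
tool_rot: [3.142, 0.001, 2.871]
contact_force: [-2.0, 1.3, 5.4]
opening: 0.054
grip_force: 20.0
```

Call:
{"api": "carry_out", "payload": {"commands": [[[-0.002,0,0.001],0,0.3],[[-0.002,0,0.001],0,0.3],[[-0.002,0,0.001],0,0.3],[[0,0,0],0,0.3]]}}

```text
time: 17.85
tool_pos: [0.53, -0.1129, 0.0658]
tool_rot: [3.141, -0.001, 2.87]
contact_force: [-3.7, 1.3, 9.5]
opening: 0.0539
grip_force: 20.0
```

```bash
cat > cap.py <<'E'
from h import *
s=robot.observe(); print(s['tool_pos'],s['opening'])
p=robot.read_camera('wrist'); save(p,'cur.png'); M=R.from_euler('xyz',s['tool_rot']).as_matrix()
hsv=cv2.cvtColor(p['pixels'],cv2.COLOR_RGB2HSV)
b=((hsv[...,0]>100)&(hsv[...,0]<125)&(hsv[...,1]>120)&(hsv[...,2]>50)).astype(np.uint8); b[260:]=0;b[:,:190]=0;b[:,320:]=0
n,l,st,c=cv2.connectedComponentsWithStats(b); print('blue',[x.tolist() for x in st[1:] if x[4]>30])
g=((hsv[...,0]>50)&(hsv[...,0]<85)&(hsv[...,1]>120)&(hsv[...,2]>50)).astype(np.uint8); g[260:]=0
n,l,st,c=cv2.connectedComponentsWithStats(g); print('green',[x.tolist() for x in st[1:] if x[4]>20])
o=((hsv[...,0]>3)&(hsv[...,0]<28)&(hsv[...,1]>110)&(hsv[...,2]>120)).astype(np.uint8);o[:,:190]=0;o[:,320:]=0;o[:120]=0
n,l,st,c=cv2.connectedComponentsWithStats(o); print('orange',[x.tolist() for x in st[1:] if x[4]>50])
E
python3 cap.py
```

```text
[ 0.53002926 -0.11287635  0.06580582] 0.05389209643612791
blue [[214, 193, 79, 8, 509], [204, 204, 99, 35, 1084]]
green [[198, 187, 6, 14, 38]]
orange [[202, 210, 102, 39, 2803], [195, 275, 116, 29, 1998]]
```

Call:
{"api": "carry_out", "payload": {"commands": [[[-0.002,0,0.001],0,0.3],[[0,0,0.001],0,0.3],[[0,0,0],0,0.3]]}}

```text
time: 18.27
tool_pos: [0.5326, -0.1136, 0.0641]
tool_rot: [3.141, 0.001, 2.87]
contact_force: [-2.3, 0.8, 8.6]
opening: 0.0539
grip_force: 20.0
```

Call:
{"api": "carry_out", "payload": {"commands": [[[0,0,0],0,0.75],[[0,0,0],0,0.8],[[0,0,-0.03],0,1],[[0,0,-0.03],0,1],[[0,0,-0.025],0,1],[[0,0,0],0,1],[[0,0,0],0,1]]}}

```text
time: 19.15
tool_pos: [0.5318, -0.1134, 0.1472]
tool_rot: [3.141, -0.001, 2.871]
contact_force: [-0.1, 0.5, -1.0]
opening: 0.0918
grip_force: 0.0
```

```bash
python3 cap.py
python3 - <<'E'
from h import *
s=robot.observe(); p=robot.read_camera('wrist'); save({'pixels':p['pixels'][130:270,180:330]},'w6.png',5)
E
```

```text
[ 0.53183872 -0.11337937  0.14717086] 0.09175946684540422
blue [[228, 169, 51, 4, 154], [222, 175, 64, 24, 464]]
green [[216, 179, 4, 21, 46], [287, 180, 5, 26, 53]]
orange [[219, 182, 68, 67, 3279]]
```

View pics/w6.png

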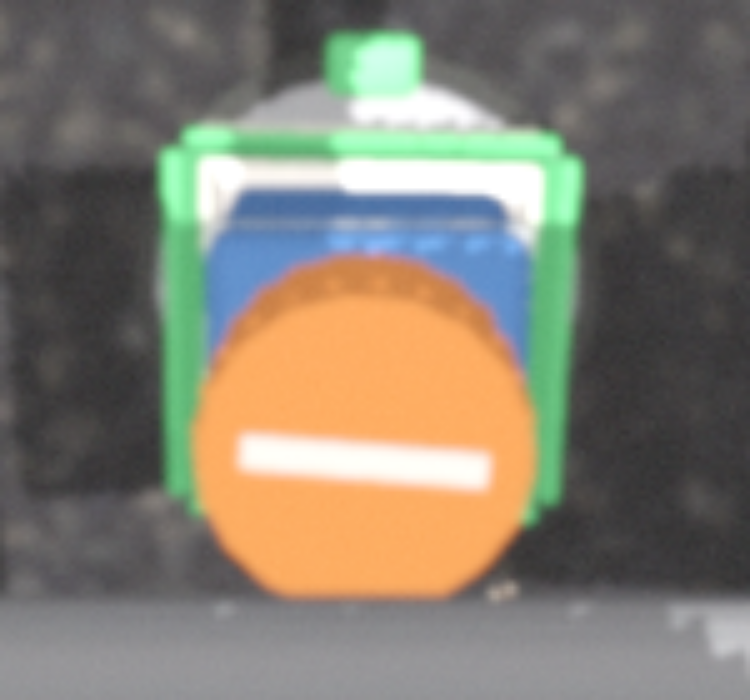

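The canister now looks close to upright, with the cap centred at about (365,460) in the crop. I'll press on the cap top to check its height: fully seated, contact should come at TCP z ≈ 0.118.

Call:
{"api": "carry_out", "payload": {"commands": [[[-0.003,0,0],0,0],[[0,0,0],0,0],[[0,0,0],0,0],[[0,0,0],0,0],[[0,0,0],0,0],[[0,0,0],0,0],[[0,0,0],0,0],[[0,0,0.012],0,0],[[0,0,0.012],0,0],[[0,0,0.003],0,0],[[0,0,0],0,0]]}}

```text
time: 20.62
tool_pos: [0.535, -0.1143, 0.1207]
tool_rot: [3.141, -0.001, 2.871]
contact_force: [0.2, -0.8, 0.9]
opening: 0.0002
grip_force: 0.0
```

Run:
```python
from h import *
s=robot.observe(); print(s['tool_pos'],s['contact_force'])
p={k:v for k,v in robot.read_camera('wrist').items()}
s=dict(s); s['tool_pos']=np.array([0.53183872,-0.11337937,0.14717086]); M=R.from_euler('xyz',s['tool_rot']).as_matrix()
f=lambda u,v,z:(M.T@(atz(p,(u/5+180,v/5+130),z,s)-s['tool_pos'])*1000).round(1)
print('body near top edge',f(365,225,.072),'bottom near',f(365,190,.046),'cap c',f(365,463,.101),'L/R',f(193,463,.101),f(537,463,.101),'near',f(365,293,.101))
print('lip near',f(365,128,.046),'far',f(190,500,.046),f(540,515,.046),'wall in', f(365,158,.046))
```

```text
[ 0.53502198 -0.11429131  0.12069665] [ 0.17129678 -0.77221584  0.88490012]
body near top edge [25.9 -0.7 75.2] bottom near [ 26.6  -0.7 101.2] cap c [-3.3 -0.7 46.2] L/R [ -3.2 -25.8  46.2] [-3.3 24.4 46.2] near [22.4 -0.7 46.2]
lip near [ 37.7  -0.7 101.2] far [-33.2 -34.  101.1] [-36.3  32.7 101.1] wall in [ 32.4  -0.7 101.2]
```

Call:
{"api": "carry_out", "payload": {"commands": [[[0,0,0.002],0,0],[[0,0,0.0015],0,0],[[0,0,0.0015],0,0],[[0,0,0],0,0]]}}

```text
time: 21.18
tool_pos: [0.5354, -0.1144, 0.1182]
tool_rot: [-3.141, 0.002, 2.871]
contact_force: [-4.9, 0.9, 13.9]
opening: 0.0005
grip_force: 7.1
```

Call:
{"api": "carry_out", "payload": {"commands": [[[0.001,0,-0.015],0,0.5],[[0,0,0],0,1],[[0,0,0],0,1],[[0,0,0],0,1],[[0,0,0],0,1],[[0,0,0],0,1],[[0,0,0],0,1],[[0,0,0],0,1],[[0,0,0],0,1],[[0,0,0.02],0,1],[[0,0,0.017],0,1],[[0,0,0],0,0.4],[[0,0,0],0,0.4],[[0,0,0],0,0.4],[[0,0,0],0,0.4],[[0,0,0],0,0.4],[[0,0,0],0,0.4]], "newtons": 25}}

```text
time: 23.3
tool_pos: [0.5344, -0.1141, 0.0946]
tool_rot: [3.142, 0.001, 2.871]
contact_force: [0.1, 0.4, 3.1]
opening: 0.0495
grip_force: 25.0
```

```bash
python3 -c "
from h import *
s=robot.observe();print(s['tool_pos'],s['tool_rot'],s['qpos'],s['contact_force'],s['torque'])"
```

```text
[ 0.53440154 -0.11410988  0.09456762] [3.14154435e+00 6.20314728e-04 2.87085177e+00] [-3.50694888e-01  5.42216783e-01  1.65726632e+00  1.20838803e-04
  9.41495080e-01 -1.65082144e+00] [0.10895614 0.380695   3.07687429] [0.00912621 0.08449043 0.02269654]
```

Call:
{"api": "carry_out", "payload": {"commands": [[[0,0,0],0.1,0.4],[[0,0,0],0.1,0.4],[[0,0,0],0.1,0.4],[[0,0,0],0.05,0.4],[[0,0,0],0,0.4]]}}

```text
time: 23.92
tool_pos: [0.5346, -0.1142, 0.0946]
tool_rot: [3.141, 0.001, 2.521]
contact_force: [-0.4, -0.3, 3.0]
opening: 0.0489
grip_force: 25.0
```

```bash
python3 -c "
from h import *
s=robot.observe();print(s['tool_pos'],s['tool_rot'],s['contact_force'],s['torque'])"
```

```text
[ 0.53455899 -0.11418608  0.09456469] [3.14124862e+00 8.95735758e-04 2.52129984e+00] [-0.41021088 -0.34955658  2.99536541] [-0.00612117 -0.01485186 -0.0143307 ]
```

Call:
{"api": "carry_out", "payload": {"commands": [[[0,0,0],0.1,0.4],[[0,0,0],0.1,0.4],[[0,0,0],0.05,0.4],[[0,0,0],0,0.4]]}}

```text
time: 24.42
tool_pos: [0.5345, -0.1142, 0.0946]
tool_rot: [3.141, 0.001, 2.272]
contact_force: [0.5, -0.2, 3.9]
opening: 0.0492
grip_force: 25.0
```

```bash
python3 -c "
from h import *
s=robot.observe();print(s['tool_rot'],s['contact_force'],s['torque'])"
```

```text
[3.14107828e+00 7.57798307e-04 2.27215949e+00] [ 0.45878998 -0.18190489  3.87353176] [-0.07534074 -0.02672475 -0.07224342]
```

Call:
{"api": "carry_out", "payload": {"commands": [[[0,0,0],0.1,0.4],[[0,0,0],0.1,0.4],[[0,0,0],0.1,0.4],[[0,0,0],0,0.4]]}}

```text
time: 24.92
tool_pos: [0.5345, -0.1142, 0.0946]
tool_rot: [3.141, 0.001, 1.973]
contact_force: [-0.2, 0.3, 5.7]
opening: 0.0491
grip_force: 25.0
```

```bash
python3 -c "
from h import *
s=robot.observe();print(s['tool_rot'],s['contact_force'],s['torque'],s['opening'])"
```

```text
[3.14089291e+00 5.31582892e-04 1.97302318e+00] [-0.18511559  0.32165941  5.71384349] [-0.08023734  0.02613033 -0.10493181] 0.0490845600278244
```

Call:
{"api": "carry_out", "payload": {"commands": [[[0,0,0],0.1,0.4],[[0,0,0],0.05,0.4],[[0,0,0],0,0.4]]}}

```text
time: 25.3
tool_pos: [0.5345, -0.1142, 0.0945]
tool_rot: [3.141, 0.0, 1.824]
contact_force: [-0.6, 0.7, 4.7]
opening: 0.049
grip_force: 25.0
```

```bash
python3 -c "
from h import *
s=robot.observe();print(s['tool_rot'],s['contact_force'],s['torque'],s['opening'])
p=robot.read_camera('wrist'); save({'pixels':p['pixels'][130:310,160:350]},'w7.png',4)"
```

```text
[3.14083225e+00 4.13217923e-04 1.82384765e+00] [-0.64541183  0.65163357  4.68781405] [-0.1122896   0.00208064 -0.03116451] 0.0489502481905426
```

View pics/w7.png

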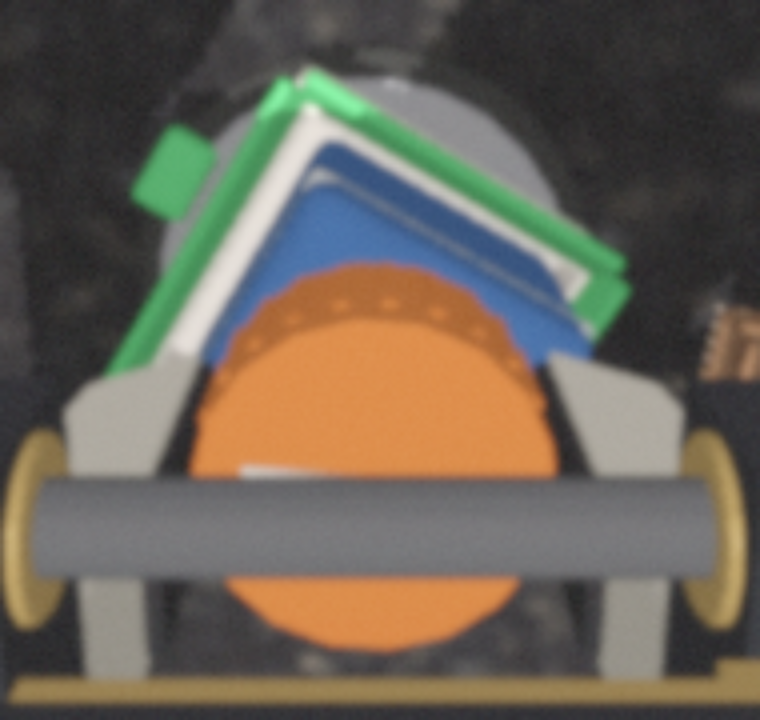

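The bar is still almost parallel to the jaws, while the holder and canister appear turned about 60° against them. So the cap opens clockwise and is now about 60–64° round. I'll lift it straight up.

Call:
{"api": "carry_out", "payload": {"commands": [[[0,0,-0.002],0,0.4],[[0,0,-0.003],0,0.4],[[0,0,0],0,0.4]]}}

```text
time: 25.72
tool_pos: [0.5342, -0.1141, 0.0992]
tool_rot: [-3.141, -0.0, 1.822]
contact_force: [0.6, -0.5, 0.3]
opening: 0.0492
grip_force: 25.0
```

Call:
{"api": "carry_out", "payload": {"commands": [[[0,0,-0.006],0,0.4],[[0,0,-0.006],0,0.4],[[0,0,-0.006],0,0.4],[[0,0,-0.008],0,0.4],[[0,0,-0.01],0,0.4],[[0,0,-0.01],0,0.4],[[0,0,-0.01],0,0.4],[[0,0,0],0,0.4],[[0,0,0],0,0.4]]}}

```text
time: 26.85
tool_pos: [0.5341, -0.114, 0.155]
tool_rot: [-3.141, -0.0, 1.821]
contact_force: [0.4, 0.5, -0.3]
opening: 0.0494
grip_force: 25.0
```

Run:
```python
from h import *
s=robot.observe();print(s['tool_rot'],s['contact_force'],s['torque'],s['opening'])
p=robot.read_camera('scene'); save({'pixels':p['pixels'][110:250,200:360]},'s3.png',5)
for n in ('canister_mouth','cap','cap_top','canister'):
    print(n,[(np.round(r['at']),round(r['p'],2)) for r in robot.tip_of(p,n)[:1]])
```

```text
[-3.14133529e+00 -2.68409237e-04  1.82081637e+00] [ 0.41936322  0.51488928 -0.25247874] [-0.03907371  0.01856076  0.0128618 ] 0.04939871752128257
canister_mouth [(array([273., 180.]), 0.8)]
cap []
cap_top [(array([268., 153.]), 0.67)]
canister [(array([278., 196.]), 0.67)]
```

View pics/s3.png

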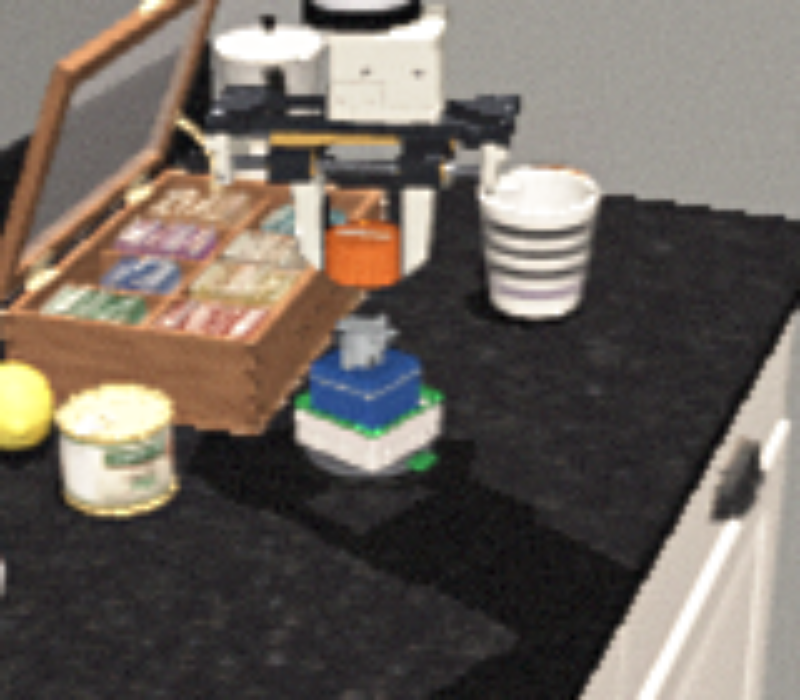

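The cap at (365,252) is held level, well clear of the exposed neck at (365,340), and the canister sits upright in the holder. I'll hand the job in.

```bash
python3 -c "
from cell import robot
print(robot.hand_in())"
```

```text
the job is handed in; nothing more can be done
None
```

The canister is seated in the holder, and the cap opened clockwise and is held level about 4 cm above it; the canister leaned on the first insertion and had to be re-seated, and I viewed 11 pictures, one over the limit of 10.

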